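# Set the serving station: pan carriage home, spoon caddy on the rail

## Task

Set up the serving station: first slide the pan carriage by its black grip fully home against the stop block. Then hook the spoon caddy with both hooks onto the open end of the rail, the part without the guard bar, and slide it along behind the guard bar until it hangs free and still, centred on the pan. Keep the caddy upright all the while and leave the other things on the table where they are.

Things in the scene. Friction and masses are not known exactly. Their poses are not given: they have to be found in the camera images.
- station: Fixed serving station: a wooden board 270 (x) x 500 (y) x 18 mm high, origin at the centre of its underside. On the robot's side, at station x = -60 mm, a runner along y carries the pan carriage; a steel stop block stands at its +y end. On the far side, at x = +90 mm, a steel rail runs along y, 180 mm above the table.
- rail_mid (a point): Middle of the rail's length, on its axis; axes as the station's (y along the rail). Round steel bar, 12 mm thick, 180 mm above the table, between two 14 mm posts at y = -215 and +215 mm from here. Open for hooking on from y = -205 to -30 mm (the open end).
- guard_end (a point): Free end of the guard bar, 10 mm thick, which runs parallel to the rail at the same height, 36 mm nearer the robot (axis to axis), from here (30 mm to the -y side of the rail's middle) to the rail's +y post. Behind it nothing can be hooked on from the front; hooks slide along between bar and rail.
- carriage (a joint): How far the pan carriage has slid along the station's +y, in m: 0 at the -y end, 0.170 when fully home against the stop. Slides stiffly (a few newtons) and stays where it is left.
- carriage_grip (a point): On the carriage, on the axis of its upright black barrel grip, 20 mm thick, from 76 to 134 mm above the table; this point is 109 mm above it. It stands 137 mm to the -y side of the pan's middle, 38 mm clear of the lid's rim (105 mm above the table). Axes as the station's.
- pan_mid (a point): Middle of the lid of the steel pan fixed on the carriage (lid 110 x 178 mm, long along y, about 105 mm above the table); moves with the carriage. Axes as the station's.
- caddy: Loose steel spoon caddy, about 0.2 kg: open box 70 (x) x 90 (y) x 45 mm high, origin at the centre of its underside. Two 6 mm bar hooks at y = -22 and +22 mm rise from its -x wall, go up at x = -14 mm, over the top (z = 146 mm) and down at x = +14 mm, open downward and to +x. Hung, its x and y point as the station's.
- hook_tips (a point): Midway between the lower ends of the two hooks' tips: x = +14, z = 118 mm in the caddy. To hook on, the rail enters from +x, under the tips and over the box (rail axis 90 to 110 mm above the caddy's underside), until it is below the seat; then the caddy is lowered.
- caddy_seat (a point): Point in the caddy, at x = 0, y = 0, z = 134 mm, midway between the hooks, where the rail's axis lies when it hangs properly.
- caddy_grip (a point): In the black upright grip tab on top of the caddy: 28 (x) x 12 (y) mm, from z = 149 to 193 mm of the caddy; this point is at x = 0, y = 0, z = 177 mm. Axes as the caddy's.
- bowl: Bystander, leave alone: wooden bowl, 120 mm across, 50 mm high; origin at the centre of its underside.
- tumbler: Bystander, leave alone: white plastic cup, 76 mm across, 110 mm high; origin at the centre of its underside.
- sauce: Bystander, leave alone: green bottle, 60 mm across, 170 mm high; origin at the centre of its underside.
- jar: Bystander, leave alone: amber jar, 70 mm across, 90 mm high; origin at the centre of its underside.
- plain_tub: Bystander, leave alone: plain open steel tub without hooks, 90 x 120 x 50 mm; origin at the centre of its underside.
- spoon: Bystander, leave alone: steel spoon lying flat, 220 mm long; origin at the centre of its underside.
- phone: Bystander, leave alone: black phone lying flat, 150 x 72 x 9 mm; origin at the centre of its underside.
Not all that is in view belongs to the job. What is shaped like the caddy but orange or yellow is not meant.

How it is judged:
By the outcome, as a careful person would: the job done as asked, in the order asked, and still so for the second after the job is handed in, with the robot touching nothing.
It also fails if it takes over 69 s, if anything falls off the work surface, if the arm or the gripper's body presses on something with over 40 N, if the wrist force passes 120 N, or if a joint passes its speed limit or range.

## Robot

A 6-joint arm with a two-finger parallel gripper is mounted at the origin on the work surface. World frame = base frame: x ahead of the robot, y to its left, z up, the work surface at z = 0. Lengths are in m, angles in rad, forces in N, time in s.
With the tool pointing down it reaches from about 0.275 to 0.875 m from the base axis. Payload 12.5 kg.
Tool frame: the origin (TCP) lies on the centre line of the jaws, within the pads' length; the fingertips stand r.finger_overhang ahead of it and the grasp point (between the pads) lies 3 mm ahead of it (r.finger_overhang is the distance from the TCP to the fingertips, in m); z points along the fingers, y is the line along which they close (so a half turn about z gives the same grasp; the last joint's range is limited). The gripper opens to 85 mm and grips with 20 to 120 N. Pads are 22 mm wide; open, the fingers measure 114 mm over their backs; the gripper's body (76 mm by 85 mm) begins 54 mm behind the grasp point. The pads swing forward as they close: fully open they stand 13 mm farther back than shut.
Start: joints at [1.202, 0.351, 1.652, -0, 1.139, -0.085], TCP at [0.154, 0.528, 0.253] pointing down, gripper open.
Joint ranges: [-2.75, 2.75], [-0.79, 2.1], [0.01, 2.65], [-1.57, 4.71], [0.07, 3.14], [-2.87, 2.87]. Speed limits (rad/s): [2.22, 2.22, 2.79, 3.14, 3.14, 3.14].

## Interface

Orientations are given as a unit quaternion [x, y, z, w].
In Python, from cell import r, optics gives the robot as it stands. The module is installed in compiled form; this text tells all that it offers. Calls block until the motion is done:
- r.move_to(position, orientation): joint-space move of the TCP to a pose.
- r.move_linear(position, rot=None, vel=0.15): straight line of the TCP; rot=None keeps the orientation; vel is the mean speed in m/s.
- r.set_joints(angles): joint-space move.
- r.set_gripper(opening, squeeze=None): opening from 0.0 (shut) to 1.0 (fully open); squeeze is the grip in N (None keeps the last); returns when the fingers have stopped.
- r.sleep(seconds).
- r.inverse_kinematics(position, orientation): joint angles nearest the present ones, or None.
- optics.get_image(name): name is "side" or "top"; returns a dict with "pixels" (480x640x3 uint8, red, green, blue), "depth" (480x640 float32, m along the optical axis (not along the pixel's ray), 0 where there is no reading), "fx", "fy", "cx", "cy" (pixels), "D" ([k1, k2, p1, p2, k3] as OpenCV has them; the pictures are not rectified), "camera_from_world" (4x4, takes a point from world to camera coordinates). Camera axes: x right, y down, z forward; pixel columns grow to the right and rows downward; lengths in m; the calibration is good to about 2 mm. A picture is of the moment at which its call begins.
A pose or a line that the arm cannot do raises r.PlanningError and nothing moves.
- r.hand_in(): hands the job in; it is judged then, once.
Readings, each from a call of its own:
- r.current_t(): time.
- r.current_q(): joint angles.
- r.current_qvel(): joint speeds.
- r.current_effort(): joint torques, N m.
- r.current_tool_pos(): TCP position.
- r.current_ee_rot(): TCP orientation.
- r.current_contact_force(): force on the tool from outside, world axes, zero at the start.
- r.current_torque(): the same for the moment, N m.
- r.current_opening(): opening from 0.0 (shut) to 1.0 (fully open).
- r.current_finger_force(): force on a finger pad.
Only numpy, scipy, OpenCV 4.12 (cv2) and the standard library are available. Lean on these libraries where they do the work, as an engineer would, in place of code of your own. Each camera call takes 0.05 s, during which the arm holds its last target. There are 200 camera calls.

## Working session

There is one attempt and no reset: what is moved stays moved. The work goes in short steps, each a Python script; the robot and the scene stay as the last script left them, time stands still between calls to the robot, and variables do not carry over. Pictures are saved under pics/ and viewed, at most 10 in all, crops included, and the job is handed in when it is done.

```bash
mkdir -p pics
python3 - <<'E'
from cell import r, optics
import cv2, numpy as np, pickle
for n in("side","top"):
    im=optics.get_image(n); pickle.dump(im,open(n+"0.pkl","wb"))
    cv2.imwrite(f"pics/{n}0.png",im["pixels"][:,:,::-1])
    print(n,im["fx"],im["fy"],im["cx"],im["cy"],im["D"]); print(np.round(im["camera_from_world"],3)); print((im["depth"]>0).mean())
print(r.finger_overhang,r.current_ee_rot(),r.current_t())
E
```

```text
side 593.5485235071079 593.5485235071079 318.41155547359443 237.04871676757634 [0.00606579 0.         0.         0.         0.        ]
[[ 0.761 -0.648  0.024 -0.408]
 [-0.364 -0.457 -0.811  0.318]
 [ 0.536  0.609 -0.584  1.178]
 [ 0.     0.     0.     1.   ]]
0.9962467447916666
top 476.5954271664419 476.5954271664419 313.8197923106327 237.18666320152386 [-0.09242007  0.          0.          0.          0.        ]
[[ 0.009 -1.     0.01   0.017]
 [-0.99  -0.01  -0.144  0.563]
 [ 0.144 -0.009 -0.99   1.259]
 [ 0.     0.     0.     1.   ]]
0.9960416666666667
0.022 [ 1.41411110e-01  9.89950820e-01 -5.13166245e-04 -9.42476730e-05] 0.1
```

View pics/side0.png

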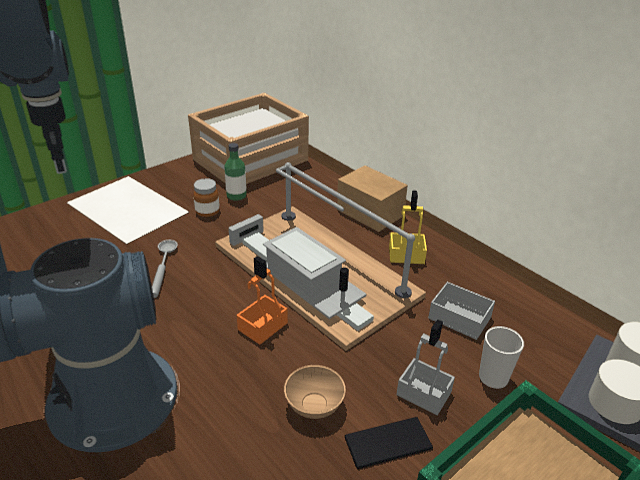

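View pics/top0.png

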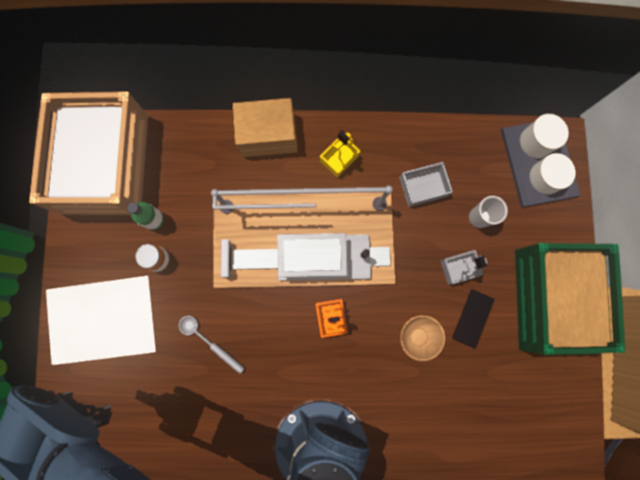

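Both pictures show the layout. The steel caddy is at side (427,380), with its black tab at (436,332), and at top (463,267), with the tab at (482,262). The carriage grip is at side (343,278) and top (366,255). The rail runs from side (412,238) to (287,168), which is top (389,189) to (215,192).

```bash
cat > h.py <<'E'
import numpy as np, cv2, pickle
def ray(im,px):
    K=np.array([[im["fx"],0,im["cx"]],[0,im["fy"],im["cy"]],[0,0,1]])
    n=cv2.undistortPoints(np.array(px,float).reshape(-1,1,2),K,np.array(im["D"],float)).reshape(-1,2)
    T=np.array(im["camera_from_world"]);R,t=T[:3,:3],T[:3,3]
    return -R.T@t, np.c_[n,np.ones(len(n))]@R      # origin, dirs with unit optical depth
def cloud(im,mask):
    v,u=np.nonzero(mask&(im["depth"]>0)); o,d=ray(im,np.c_[u,v]); return o+d*im["depth"][v,u][:,None]
def plane(im,px,z):
    o,d=ray(im,px); return o+d*((z-o[2])/d[:,2])[:,None]
def tri(a,pa,b,pb):
    o1,d1=ray(a,[pa]);o2,d2=ray(b,[pb]);d1,d2=d1[0],d2[0]
    s=np.linalg.lstsq(np.c_[d1,-d2],o2-o1,rcond=None)[0]
    p,q=o1+s[0]*d1,o2+s[1]*d2; return (p+q)/2,np.linalg.norm(p-q)
def roi(im,u0,u1,v0,v1):
    m=np.zeros(im["depth"].shape,bool); m[v0:v1,u0:u1]=1; return m
def black(im): return im["pixels"].max(2)<45
def load(n): return pickle.load(open(n,"rb"))
E
python3 - <<'E'
from h import *
S,T=load("side0.pkl"),load("top0.pkl"); np.set_printoptions(precision=4,suppress=True)
R={"cgrip":((335,352,262,298),(355,378,245,268)),"tab":((424,448,316,348),(470,492,252,274))}
for k,(a,b) in R.items():
    for n,im,q in(("S",S,a),("T",T,b)):
        m=black(im)&roi(im,*q); v,u=np.nonzero(m); c=cloud(im,m)
        print(k,n,m.sum(),u.mean(),v.mean(),u.min(),u.max(),v.min(),v.max(),"cloud med",np.median(c,0),np.percentile(c,5,0),np.percentile(c,95,0))
# top-view cloud by height: rail, guard, lid, board, caddy
c=cloud(T,roi(T,205,400,180,215)); 
for lo,hi in((.165,.2),):
    p=c[(c[:,2]>lo)&(c[:,2]<hi)]; print("rail pts",len(p),p.min(0),p.max(0)); 
    for y in np.arange(-.25,.3,.05):
        q=p[abs(p[:,1]-y)<.01]; print(round(y,2),len(q),np.sort(q[:,0]).round(3)[::max(1,len(q)//12)], q[:,2].max() if len(q) else 0)
out=[]
for im,q in((S,(335,352,240,310)),(S,(385,465,310,420)),(T,(435,495,240,290)),(T,(205,400,180,295))):
    x=im["pixels"][q[2]:q[3],q[0]:q[1]]; f=min(390/x.shape[1],290/x.shape[0]); x=cv2.resize(x,None,fx=f,fy=f,interpolation=cv2.INTER_CUBIC)
    y=np.zeros((300,400,3),np.uint8); y[:x.shape[0],:x.shape[1]]=x; out.append(y)
cv2.imwrite("pics/crops.png",np.vstack([np.hstack(out[:2]),np.hstack(out[2:])])[:,:,::-1])
E
```

```text
cgrip S 177 343.2090395480226 279.1242937853107 339 347 268 290 cloud med [ 0.5073 -0.1134  0.1128] [ 0.503  -0.1192  0.084 ] [ 0.516  -0.1035  0.135 ]Traceback (most recent call last):
  File "<stdin>", line 6, in <module>
  File "h.py", line 8, in cloud
    v,u=np.nonzero(mask&(im["depth"]>0)); o,d=ray(im,np.c_[u,v]); return o+d*im["depth"][v,u][:,None]
                                              ~~~^^^^^^^^^^^^^^^
  File "h.py", line 4, in ray
    n=cv2.undistortPoints(np.array(px,float).reshape(-1,1,2),K,np.array(im["D"],float)).reshape(-1,2)
      ~~~~~~~~~~~~~~~~~~~^^^^^^^^^^^^^^^^^^^^^^^^^^^^^^^^^^^^^^^^^^^^^^^^^^^^^^^^^^^^^^
cv2.error: OpenCV(4.12.0) /io/opencv/modules/calib3d/src/undistort.dispatch.cpp:347: error: (-215:Assertion failed) CV_IS_MAT(_src) && CV_IS_MAT(_dst) && (_src->rows == 1 || _src->cols == 1) && (_dst->rows == 1 || _dst->cols == 1) && _src->cols + _src->rows - 1 == _dst->rows + _dst->cols - 1 && (CV_MAT_TYPE(_src->type) == CV_32FC2 || CV_MAT_TYPE(_src->type) == CV_64FC2) && (CV_MAT_TYPE(_dst->type) == CV_32FC2 || CV_MAT_TYPE(_dst->type) == CV_64FC2) in function 'cvUndistortPointsInternal'
```

Black tops look brighter from above, so I raise the threshold for the top view.

Run:
```python
from h import *
S,T=load("side0.pkl"),load("top0.pkl"); np.set_printoptions(precision=4,suppress=True)
R={"cgrip":((335,352,262,298),(358,376,245,268)),"tab":((424,448,316,348),(470,492,252,274))}
for k,(a,b) in R.items():
    for n,im,q in(("S",S,a),("T",T,b)):
        m=(im["pixels"].max(2)<(45 if n=="S" else 70))&roi(im,*q); v,u=np.nonzero(m)
        if len(u)==0: print(k,n,"none",im["pixels"].max(2)[q[2]:q[3]:2,q[0]:q[1]:2]); continue
        c=cloud(im,m)
        print(k,n,m.sum(),u.mean(),v.mean(),u.min(),u.max(),v.min(),v.max(),"cloud med",np.median(c,0),np.percentile(c,5,0),np.percentile(c,95,0))
c=cloud(T,roi(T,205,400,180,215)); 
p=c[(c[:,2]>.165)&(c[:,2]<.21)]; print("rail pts",len(p),p.min(0),p.max(0)); 
for y in np.arange(-.2,.31,.05):
        q=p[abs(p[:,1]-y)<.006]; print(round(y,2),len(q),np.sort(q[:,0]).round(3)[::max(1,len(q)//12)], q[:,2].max() if len(q) else 0)
out=[]
for im,q in((S,(320,370,255,315)),(S,(385,465,310,420)),(T,(435,495,240,290)),(T,(205,400,180,295))):
    x=im["pixels"][q[2]:q[3],q[0]:q[1]]; f=min(390/x.shape[1],290/x.shape[0]); x=cv2.resize(x,None,fx=f,fy=f,interpolation=cv2.INTER_CUBIC)
    y=np.zeros((300,400,3),np.uint8); y[:x.shape[0],:x.shape[1]]=x; out.append(y)
cv2.imwrite("pics/crops.png",np.vstack([np.hstack(out[:2]),np.hstack(out[2:])])[:,:,::-1])
```

```text
cgrip S 177 343.2090395480226 279.1242937853107 339 347 268 290 cloud med [ 0.5073 -0.1134  0.1128] [ 0.503  -0.1192  0.084 ] [ 0.516  -0.1035  0.135 ]
cgrip T 28 365.14285714285717 254.03571428571428 362 368 251 257 cloud med [ 0.5075 -0.1074  0.1336] [ 0.5022 -0.1131  0.1196] [ 0.5153 -0.1003  0.1369]
tab S 231 435.43290043290045 331.9134199134199 429 447 320 345 cloud med [ 0.4792 -0.39    0.18  ] [ 0.4719 -0.3949  0.0701] [ 0.5863 -0.3329  0.1942]
tab T 104 479.99038461538464 262.22115384615387 474 486 256 268 cloud med [ 0.4845 -0.3823  0.1875] [ 0.4741 -0.3944  0.1531] [ 0.4962 -0.3773  0.1955]
rail pts 1367 [ 0.6093 -0.1687  0.1697] [0.6718 0.2784 0.1935]
-0.2 0 [] 0
-0.15 27 [0.656 0.657 0.658 0.659 0.66  0.66  0.66  0.661 0.663 0.663 0.665 0.666
 0.667 0.669] 0.19257339514362215
-0.1 23 [0.656 0.656 0.656 0.656 0.657 0.658 0.658 0.658 0.659 0.659 0.66  0.66
 0.661 0.661 0.662 0.663 0.663 0.663 0.665 0.665 0.666 0.666 0.666] 0.18974557473938258
-0.05 25 [0.655 0.655 0.656 0.657 0.657 0.659 0.659 0.66  0.662 0.663 0.665 0.665
 0.666] 0.18891137554723558
-0.0 25 [0.652 0.652 0.652 0.654 0.654 0.655 0.656 0.657 0.659 0.659 0.661 0.662
 0.662] 0.19066695382512755
0.05 40 [0.616 0.617 0.619 0.619 0.621 0.623 0.624 0.651 0.653 0.654 0.656 0.658
 0.661 0.663] 0.1890485827893973
0.1 42 [0.615 0.616 0.618 0.619 0.62  0.623 0.623 0.65  0.651 0.653 0.655 0.655
 0.658 0.658] 0.18884865285584218
0.15 43 [0.613 0.613 0.615 0.617 0.618 0.62  0.648 0.649 0.65  0.651 0.652 0.655
 0.655 0.658 0.659] 0.1903944586666395
0.2 44 [0.612 0.613 0.615 0.616 0.617 0.619 0.62  0.647 0.648 0.649 0.65  0.652
 0.654 0.655 0.658] 0.19063061703076767
0.25 48 [0.61  0.611 0.612 0.614 0.616 0.619 0.62  0.646 0.647 0.649 0.652 0.654] 0.18964040302002472
0.3 0 [] 0
```

View pics/crops.png

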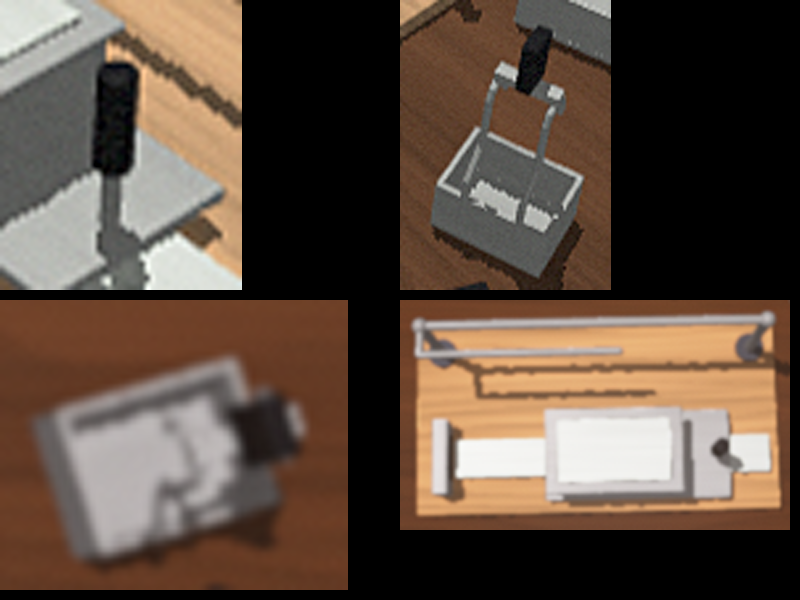

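The crops confirm it. Both black grips are fully visible in both views, and the caddy's hook uprights end at the box wall nearest the robot. The guard is on the left (+y) half of the rail. Next I triangulate the grips and fit the rail, station and caddy box.

```bash
cat > meas.py <<'E'
from h import *
np.set_printoptions(precision=4,suppress=True)
def sil(im,q,thr,zmin,box):
    m=(im["pixels"].max(2)<thr)&roi(im,*q)
    v,u=np.nonzero(m); o,d=ray(im,np.c_[u,v]); c=o+d*im["depth"][v,u][:,None]
    k=(c[:,2]>zmin)&(np.hypot(*(c[:,:2]-box).T)<.04); return [u[k].mean(),v[k].mean()],k.sum()
def rail(T):
    c=cloud(T,roi(T,205,400,175,215)); p=c[(c[:,2]>.172)&(c[:,2]<.2)]
    fits=[]
    for lo,hi in((.635,.68),(.60,.632)):
        q=p[(p[:,0]>lo)&(p[:,0]<hi)&(p[:,1]>-.14)&(p[:,1]<.25)]
        a=np.polyfit(q[:,1],q[:,0],1); fits.append((a,q[:,1].min(),q[:,1].max(),np.median(q[:,2])))
    return fits,p
E
python3 - <<'E'
from meas import *
S,T=load("side0.pkl"),load("top0.pkl")
for k,qs,qt,z,b in(("cgrip",(335,352,262,298),(358,376,245,268),.07,[.51,-.11]),("tab",(424,448,316,348),(470,492,252,274),.145,[.485,-.385])):
    a,n=sil(S,qs,60,z,b); c,m=sil(T,qt,75,z,b); print(k,a,n,c,m,tri(S,a,T,c))
f,p=rail(T); print("rail/guard fits",f,p[:,1].min(),p[:,1].max())
# rail in side view: line pixel rays onto z=.18
c=cloud(S,roi(S,270,425,155,250)); q=c[(c[:,2]>.168)&(c[:,2]<.2)&(c[:,0]>.64)&(c[:,0]<.69)]; a=np.polyfit(q[:,1],q[:,0],1); print("rail side",len(q),a,np.median(q[:,2]),q[:,1].min(),q[:,1].max(), np.percentile(q[:,2],[5,95]))
# caddy box
for n,im,rr in(("T",T,(435,495,240,290)),("S",S,(385,465,310,420))):
    c=cloud(im,roi(im,*rr)); c=c[np.hypot(c[:,0]-.47,c[:,1]+.36)<.12]
    b=c[(c[:,2]>.03)&(c[:,2]<.052)]; print(n,"box",len(b),cv2.minAreaRect(np.float32(b[:,:2]*1000)),b[:,2].max())
    h=c[(c[:,2]>.06)&(c[:,2]<.11)]; print("hook",len(h),np.median(h,0),h[::max(1,len(h)//8)])
    h=c[(c[:,2]>.13)&(c[:,2]<.152)]; print("hooktop",len(h),h[::max(1,len(h)//10)])
E
```

```text
cgrip [np.float64(343.22340425531917), np.float64(279.24468085106383)] 188 [np.float64(365.0263157894737), np.float64(253.78947368421052)] 38 (array([ 0.5113, -0.1095,  0.108 ]), np.float64(0.0003219653565416005))
tab [np.float64(435.26126126126127), np.float64(332.3918918918919)] 222 [np.float64(479.97087378640776), np.float64(262.05825242718447)] 103 (array([ 0.4858, -0.3866,  0.1735]), np.float64(0.0001813260992994151))
rail/guard fits [(array([-0.029 ,  0.6576]), np.float64(-0.13902494604224555), np.float64(0.2499517347576289), np.float64(0.1853382680631782)), (array([-0.0263,  0.6214]), np.float64(0.021433570916785293), np.float64(0.24938089936799246), np.float64(0.18444104299977893))] -0.16867802735774728 0.27840562322458795
rail side 778 [-0.0307  0.6567] 0.1836356394189093 -0.17102944311751744 0.27859214935041554 [0.176  0.1881]
T box 201 ((484.7904052734375, -385.93988037109375), (68.63255310058594, 92.30815887451172), 16.154417037963867) 0.051918163094821335
hook 48 [ 0.4636 -0.3766  0.0783] [[ 0.4772 -0.4105  0.0988]
 [ 0.4732 -0.4133  0.083 ]
 [ 0.4674 -0.3684  0.0872]
 [
[... 462 characters left out ...]
5270996094, -386.2250061035156), (75.4142837524414, 91.5116958618164), 16.813875198364258) 0.050454076303317996
hook 155 [ 0.4654 -0.41    0.0804] [[ 0.4659 -0.3695  0.1097]
 [ 0.4629 -0.3699  0.0925]
 [ 0.4767 -0.4128  0.1087]
 [ 0.4761 -0.4103  0.0985]
 [ 0.455  -0.3747  0.074 ]
 [ 0.4504 -0.3745  0.0685]
 [ 0.4464 -0.374   0.0623]
 [ 0.4694 -0.4158  0.0717]
 [ 0.4575 -0.4195  0.0668]]
hooktop 184 [[ 0.4854 -0.3632  0.1514]
 [ 0.4764 -0.3642  0.1473]
 [ 0.4772 -0.3755  0.1504]
 [ 0.4783 -0.3799  0.1479]
 [ 0.4952 -0.4015  0.1515]
 [ 0.4782 -0.3877  0.1462]
 [ 0.4867 -0.4039  0.151 ]
 [ 0.5025 -0.4071  0.1406]
 [ 0.4945 -0.4087  0.1419]
 [ 0.4839 -0.4086  0.1381]
 [ 0.4767 -0.4131  0.1334]]
```

Measurements agree with the given sizes: grip 0.108 m high (given 0.105 centre), tab 0.1735 (given 0.171), and box 69×92 mm at 16.3° yaw with both views concurring. The rail is 447 mm over its posts, the guard is 36 mm in front of it, and station yaw is 0.030. Next is the carriage.

```bash
cat > arm.py <<'E'
from cell import r, optics
from h import *
np.set_printoptions(precision=4,suppress=True)
YAW=.0297; MID=np.array([.6556,.0543,.180]); C=np.array([.4856,-.3866]); CY=np.radians(16.4)
def down(yaw): f=np.pi/2+yaw/2; return [float(np.cos(f)),float(np.sin(f)),0.,0.]   # tool y at 90deg+yaw
def st(x,y,z): # relative to rail mid, station axes; z world
    c,s=np.cos(YAW),np.sin(YAW); return [float(MID[0]+c*x-s*y),float(MID[1]+s*x+c*y),float(z)]
def inst(p): # world -> station (rel. rail mid)
    d=np.array(p[:2])-MID[:2]; c,s=np.cos(YAW),np.sin(YAW); return np.array([c*d[0]+s*d[1],-s*d[0]+c*d[1]])
def stat(l): print(l,"t",round(r.current_t(),2),"p",np.array(r.current_tool_pos()),"F",np.array(r.current_contact_force()).round(1),"open",round(r.current_opening(),3),"ff",r.current_finger_force(),flush=True)
E
python3 - <<'E'
from arm import *
G=[.5113,-.1095]
for yw in(YAW+np.pi/2,YAW-np.pi/2):
    q=r.inverse_kinematics([*G,.30],down(yw)); print(yw,q)
    if q is not None and abs(q[5])<2.3: break
o=down(yw)
r.move_to([*G,.24],o); stat("above")
r.move_linear([*G,.112],vel=.15); stat("at")
r.set_gripper(0.0,70); stat("gripped")
s0=inst(r.current_tool_pos()); print(s0)
r.move_linear(st(s0[0],s0[1]+.06,.112),vel=.06); stat("60")
d=.06; base=None
while d<.18:
    d+=.006; r.move_linear(st(s0[0],s0[1]+d,.112),vel=.04); F=np.array(r.current_contact_force()); print(round(d,3),F.round(1),inst(r.current_tool_pos()))
    base=F[1] if base is None else base
    if abs(F[1]-base)>20: break
stat("end")
E
```

```text
1.6004963267948966 [-0.3     0.2552  1.6629 -0.      1.2234  2.8119]
-1.5410963267948965 [-0.3     0.2552  1.6629 -0.      1.2234 -0.3297]
above t 2.68 p [ 0.5114 -0.1089  0.24  ] F [-0.5  0.1 -0.1] open 0.999 ff 0.0
at t 3.68 p [ 0.5117 -0.1096  0.1127] F [ 0.8  0.7 -0.4] open 0.999 ff 0.0
gripped t 4.31 p [ 0.5136 -0.1098  0.1127] F [12.4  1.  -4.3] open 0.213 ff 68.97128820419312
[-0.1468 -0.1598]
60 t 5.45 p [ 0.5119 -0.0495  0.1126] F [-1.7  1.4  9.2] open 0.22 ff 70.06486058235168
0.066 [-1.9  2.5  9.1] [-0.1467 -0.0933]
0.072 [-1.5  2.3  9.5] [-0.1467 -0.0873]
0.078 [-2.3  2.5  9.1] [-0.1468 -0.0813]
0.084 [-1.3  3.2  9.4] [-0.1468 -0.0753]
0.09 [-3.   2.3  9.4] [-0.1468 -0.0693]
0.096 [-2.2  3.1  9.7] [-0.1468 -0.0633]
0.102 [-2.7  2.8  9.4] [-0.1468 -0.0573]
0.108 [-2.1  2.   8.7] [-0.1468 -0.0513]
0.114 [-2.7  3.3  9.5] [-0.1468 -0.0453]
0.12 [-0.9  3.5  9.3] [-0.1468 -0.0393]
0.126 [ -2.3 -16.6   8.7] [-0.1468 -0.0353]
0.132 [ -1.6 -24.8   5.3] [-0.1468 -0.0303]
end t 9.05 p [0.5098 0.0197 0.1125] F [ -1.6 -24.8   5.3] open 0.214 ff 70.29587388038635
```

Run:
```python
from arm import *
r.set_gripper(1.0); stat("rel")
p=list(r.current_tool_pos()); r.move_linear([p[0],p[1],.26],vel=.25)
r.move_to([.5,-.33,.36],down(CY-0*np.pi)); stat("up")
import pickle
for n in("side","top"): pickle.dump(optics.get_image(n),open(n+"1.pkl","wb"))
S,T=load("side1.pkl"),load("top1.pkl")
out=[x["pixels"][150:390,190:510] for x in(S,T)]
cv2.imwrite("pics/a1.png",cv2.resize(np.hstack(out),(800,300))[:,:,::-1])
# stop/pan gap along station y from both clouds
for n,im in(("S",S),("T",T)):
    c=cloud(im,roi(im,190,420,180,330)); xy=np.array([inst(p) for p in c]); 
    lid=(c[:,2]>.09)&(c[:,2]<.118)&(abs(xy[:,0]+.15)<.065)&(abs(xy[:,1]-.075)<.13)
    print(n,"lid",lid.sum(),np.percentile(xy[lid],[1,99],0),np.median(c[lid][:,2]))
    g=(c[:,2]>.10)&(c[:,2]<.14)&(np.hypot(xy[:,0]+.15,xy[:,1]+.04)<.02); print("grip",g.sum(),np.median(xy[g],0))
```

```text
rel t 9.71 p [0.5097 0.0222 0.112 ] F [0.4 0.5 1.1] open 1.0 ff 0.0
up t 12.54 p [ 0.5001 -0.3297  0.3596] F [-0.  -0.4  0.6] open 0.997 ff 0.0
S lid 2069 [[-0.2027 -0.0427]
 [-0.0943  0.1884]] 0.10688055850561995
grip 132 [-0.1519 -0.04  ]
T lid 2879 [[-0.2028  0.0157]
 [-0.0956  0.1886]] 0.10777588286446682
grip 59 [-0.1503 -0.0327]
```

View pics/a1.png

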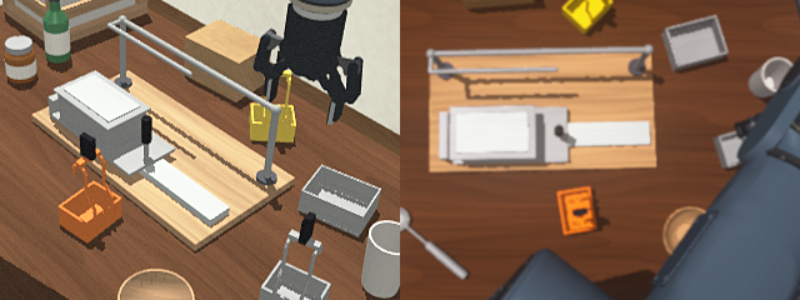

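The carriage is home. In the top crop the pan abuts the stop block at about (440,135), with lid centre at station y ≈ 0.101 by both the lid and the grip. The caddy and bystanders are untouched. Next I grasp the caddy.

Run:
```python
from arm import *
r.move_to([*C,.27],down(CY)); 
r.move_linear([*C,.180],vel=.12); stat("at tab")
r.set_gripper(0.0,70); stat("grip")
r.move_linear([*C,.40],vel=.15); stat("lift")
r.move_to(st(-.05,-.115,.40),down(YAW)); stat("over")
r.move_linear(st(-.05,-.115,.26),vel=.12); stat("front")
import pickle
for n in("side","top"): pickle.dump(optics.get_image(n),open(n+"2.pkl","wb"))
S,T=load("side2.pkl"),load("top2.pkl")
a=S["pixels"][120:330,230:510]; b=T["pixels"][140:300,300:513]
cv2.imwrite("pics/a2.png",np.hstack([cv2.resize(a,(400,300)),cv2.resize(b,(400,300))])[:,:,::-1])
for n,im,q in(("S",S,(300,480,150,330)),("T",T,(300,460,150,290))):
    c=cloud(im,roi(im,*q)); xy=np.array([inst(p) for p in c])
    for l,lo,hi in(("box",.08,.135),("hookup",.145,.19),("top",.205,.235),("tab",.23,.25)):
        k=(c[:,2]>lo)&(c[:,2]<hi)&(abs(xy[:,0]+.05)<(.037+.01))&(abs(xy[:,1]+.115)<.06); 
        if k.sum(): print(n,l,k.sum(),np.percentile(xy[k],[2,50,98],0).round(4).tolist(),c[k][:,2].max())
```

```text
at tab t 14.05 p [ 0.4861 -0.3868  0.181 ] F [-0.1 -0.3  0.3] open 1.001 ff 0.0
grip t 14.72 p [ 0.4856 -0.3865  0.1801] F [-0.1  1.4  1.5] open 0.134 ff 68.77339482307434
lift t 16.33 p [ 0.4855 -0.3865  0.3991] F [ 0.3  0.3 -3.3] open 0.128 ff 68.09545040130615
over t 17.64 p [ 0.609  -0.0631  0.3999] F [-0.1 -0.1 -3.2] open 0.131 ff 68.07070255279541
front t 18.96 p [ 0.6094 -0.0622  0.2608] F [-0.7 -0.1 -3.3] open 0.131 ff 68.07225108146667
S box 1326 [[-0.0855, -0.1627], [-0.0487, -0.1187], [-0.0138, -0.0725]] 0.13454312607180208
S hookup 130 [[-0.0821, -0.1655], [-0.0653, -0.1292], [-0.0032, -0.088]] 0.18966921107646795
S top 151 [[-0.0667, -0.1424], [-0.0536, -0.1323], [-0.0347, -0.0921]] 0.23471072398847226
S tab 107 [[-0.065, -0.142], [-0.0563, -0.1235], [-0.0416, -0.0969]] 0.24992429373869707
T hookup 1 [[-0.0047, -0.0572], [-0.0047, -0.0572], [-0.0047, -0.0572]] 0.18153996172305065
```

View pics/a2.png

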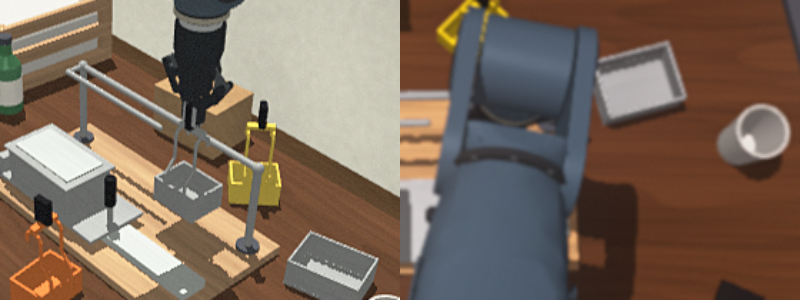

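The side crop shows the caddy upright in the jaws at (190,185), just in front of the open end of the rail. The box centre measured in station axes is (-0.050,-0.117), as planned. Now I insert it and lower it until the force shows it seated.

Run:
```python
from arm import *
for x in(-.03,-.015,-.007,0.):
    r.move_linear(st(x,-.115,.26),vel=.06); F=np.array(r.current_contact_force()); print(x,F.round(1))
    if np.hypot(F[0],F[1])>8: raise SystemExit("contact")
r.move_linear(st(0,-.115,.231),vel=.06); stat("down")
z=.231
while z>.221:
    z-=.001; r.move_linear(st(0,-.115,z),vel=.03); F=np.array(r.current_contact_force()); print(round(z,4),F.round(1))
    if F[2]>-1.3: break
stat("seated")
import pickle
im=optics.get_image("side"); pickle.dump(im,open("side3.pkl","wb"))
cv2.imwrite("pics/a3.png",cv2.resize(im["pixels"][150:310,290:450],(600,600))[:,:,::-1])
```

```text
-0.03 [-0.5 -0.2 -3. ]
-0.015 [ 0.8  0.9 -3.1]
-0.007 [-0.2  0.1 -2.4]
0.0 [-0.1 -0.7 -2.4]
down t 21.12 p [ 0.6591 -0.0607  0.231 ] F [-0.   0.5 -2.2] open 0.129 ff 68.08343768119812
0.23 [-0.6  0.7 -2.4]
0.229 [-0.4 -0.4 -2.3]
0.228 [-0.1  0.2 -2.1]
0.227 [0.7 0.5 0.8]
seated t 22.12 p [ 0.6593 -0.0606  0.2274] F [0.7 0.5 0.8] open 0.131 ff 68.8147509098053
```

View pics/a3.png

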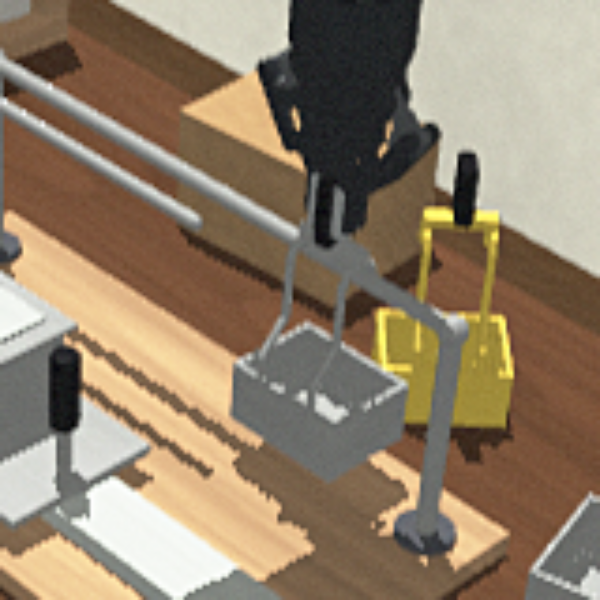

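The crop shows both hooks over the rail at about (320–350,250), the caddy upright, and the guard's free end at (195,220) still to the left. Contact came at z=0.227 (0.226 expected). Now I slide it in, lower it, release and check.

Run:
```python
from arm import *
r.move_linear(st(0,-.115,.2285),vel=.03); stat("lift")
for y in(-.06,0.,.05,.1015):
    r.move_linear(st(0,y,.2285),vel=.06); stat(y)
    if np.hypot(*r.current_contact_force()[:2])>15: raise SystemExit("contact")
z=.2285
while z>.224:
    z-=.0007; r.move_linear(st(0,.1015,z),vel=.02); F=np.array(r.current_contact_force()); print(round(z,4),F.round(1))
    if F[2]>-.6: break
r.sleep(.3); stat("low")
r.set_gripper(0.5); stat("open"); 
r.move_linear(st(0,.1015,.30),vel=.08)
r.move_to(st(-.15,-.25,.36),down(YAW)); stat("away")
r.sleep(1.0)
import pickle
for n in("side","top"): pickle.dump(optics.get_image(n),open(n+"4.pkl","wb"))
S,T=load("side4.pkl"),load("top4.pkl")
a=S["pixels"][130:340,200:480]; b=T["pixels"][160:310,200:400]
cv2.imwrite("pics/a4.png",np.hstack([cv2.resize(a,(400,300)),cv2.resize(b,(400,300))])[:,:,::-1])
for n,im,q,thr in(("S",S,(200,480,130,340),60),("T",T,(200,400,160,310),75)):
    c=cloud(im,roi(im,*q)); xy=np.array([inst(p) for p in c])
    for l,lo,hi,x0,dx,y0,dy in(("box",.06,.095,0,.05,.1,.07),("tab",.2,.25,0,.03,.1,.05),("lid",.095,.118,-.15,.06,.102,.1)):
        k=(c[:,2]>lo)&(c[:,2]<hi)&(abs(xy[:,0]-x0)<dx)&(abs(xy[:,1]-y0)<dy)
        if k.sum(): print(n,l,k.sum(),np.percentile(xy[k],[1,50,99],0).round(4).tolist(),c[k][:,2].max())
```

```text
lift t 22.43 p [ 0.6589 -0.0606  0.2283] F [ 0.3 -0.6 -2. ] open 0.125 ff 68.28124165534973
-0.06 t 23.49 p [ 0.6574 -0.006   0.2285] F [-0.3 -0.4 -2.7] open 0.132 ff 68.23447465896606
0.0 t 24.64 p [0.6556 0.054  0.2285] F [ 0.7  0.4 -1.9] open 0.13 ff 68.23375940322876
0.05 t 25.62 p [0.6541 0.104  0.2285] F [ 0.3 -0.2 -1.5] open 0.132 ff 68.22376370429993
0.1015 t 26.63 p [0.6526 0.1555 0.2285] F [ 0.2 -1.1 -2.5] open 0.132 ff 68.22450041770935
0.2278 [ 0.6 -0.1 -2.2]
0.2271 [-0.2 -1.3  0.1]
low t 27.43 p [0.6527 0.1557 0.2273] F [ 0.3 -1.   1.6] open 0.132 ff 68.63312602043152
open t 27.84 p [0.6526 0.1558 0.2271] F [ 0.4  0.1 -0.1] open 0.495 ff 0.0
away t 30.34 p [ 0.5135 -0.1994  0.3598] F [-0.1 -0.5 -0.9] open 0.5 ff 0.0
S box 746 [[-0.0321, 0.0523], [0.0051, 0.0946], [0.0425, 0.1465]] 0.09492932134685772
S tab 175 [[-0.0175, 0.0879], [-0.0047, 0.0957], [0.0132, 0.108]] 0.24312775735743553
S lid 1885 [[-0.2026, 0.0129], [-0.1536, 0.0921], [-0.094, 0.1887]] 0.11476176016891437
T box 208 [[-0.0312, 0.056], [-0.0228, 0.0964], [0.0395, 0.1443]] 0.09495327672651199
T tab 113 [[-0.0165, 0.0795], [-0.0034, 0.0996], [0.0111, 0.1229]] 0.24562292300337374
T lid 2872 [[-0.2027, 0.016], [-0.1501, 0.1012], [-0.0956, 0.1887]] 0.11707368210985147
```

View pics/a4.png

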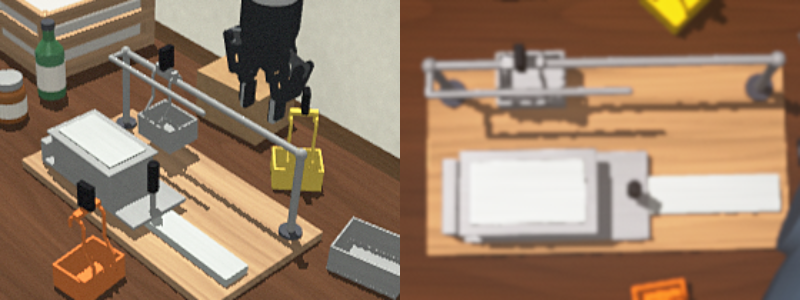

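The caddy hangs behind the guard at box y ≈ 0.100, against a pan middle of 0.102. The arm is clear. I check that it is still, then hand in.

Run:
```python
from arm import *
a=load("side4.pkl")
for i in range(2):
    r.sleep(.37); b=optics.get_image("side"); d=np.abs(a["pixels"].astype(int)-b["pixels"])[150:260,290:350].max(2); print((d>40).sum(),d.max()); a=b
print(r.current_t()); print(r.hand_in())
```

```text
0 23
0 29
32.275
the job is handed in; nothing more can be done
None
```

The job is handed in at 32.3 s of the 69 s allowed: the pan carriage is home against the stop, and the caddy hangs free and still behind the guard bar, about 2 mm from the pan's centre.

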